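# Set out the bath gift display

## Task

Set out the bath gift display on the wooden board with green pads ('behind' means farther from the robot): stand the candle tin with the teal lid on the pad directly behind the black bird and the tin with the copper-brown lid on the pad directly behind the shell dish, stand the pink jar between the bird and the dish and the small brown bottle between the two tins, and put the blue jar on top of the teal-lidded tin. Each goes upright in the middle of its pad (the blue jar in the middle of its tin's lid); leave the bird and the dish standing where they are.

Things in the scene. Friction and masses are not known exactly. Their poses are not given: they have to be found in the camera images.
- board: Wooden display board, fixed, 184 (x) x 300 (y) x 12 mm high; origin at the centre of its underside, on the table. x points away from the robot (turned up to 0.18 rad), y left, z up. Six flush round dark green pads, 70 mm across, thin brass rims: front row at x = -50 mm, back row at x = +50 mm, each at y = -100, 0, +100 mm in the board's frame.
- bird: Carved black bird, 81 mm long, 36 wide, 52 high, loose; stands on the left or right pad of the front row (which one changes), its length along the board's x. Origin at the centre of its underside, z up. To be left where it is.
- dish: Grey-beige scalloped shell dish, 92 mm across, 24 high, loose; stands on the pad at the other end of the front row. Origin at the centre of its underside, z up. To be left where it is.
- teal_tin: White candle tin with a teal lid, 65 mm diameter, 35 high, flat top 34 to 35 mm above its underside, about 0.13 kg, loose on the table. Origin at the centre of its underside, z up; round, so its yaw does not matter.
- copper_tin: White candle tin with a copper-brown lid, 65 mm diameter, 35 high, about 0.13 kg, loose on the table. Origin at the centre of its underside, z up; round, so its yaw does not matter.
- pink_jar: Glass jar of pink bath salt with cork, body 51 mm diameter up to 65 mm, 74 mm high over all, about 0.14 kg, loose on the table. Origin at the centre of its underside, z up; round, so its yaw does not matter.
- blue_jar: Glass jar of blue bath salt with cork, body 51 mm diameter up to 53 mm, 60 mm high over all, about 0.14 kg, loose on the table. Origin at the centre of its underside, z up; round, so its yaw does not matter.
- brown_bottle: Small dark brown bottle with white cap, body 29 mm diameter, 62 mm high over all, about 0.06 kg, loose on the table. Origin at the centre of its underside, z up; round, so its yaw does not matter.
Not all that is in view belongs to the job. Of the things like the brown_bottle, leave any that is purple or red; of the rest the larger one is meant.

How it is judged:
By the outcome, as a careful person would: the job done as asked, in the order asked, and still so for the second after the job is handed in, with the robot touching nothing.
It also fails if it takes over 125 s, if anything falls off the work surface, if the arm or the gripper's body presses on something with over 40 N, if the wrist force passes 120 N, or if a joint passes its speed limit or range.

## Robot

A 7-joint arm with a two-finger parallel gripper is mounted at the origin on a cart in front of the work surface, level with it; the furniture and walls round the work are solid. World frame = base frame: x ahead of the robot, y to its left, z up, the work surface at z = 0. Lengths are in mm, angles in rad, forces in N, time in s.
With the tool pointing down it reaches from about 350 to 900 mm from the base axis. Payload 19.9 kg.
Tool frame: the origin (TCP) lies on the front face of the gripper's body, between the roots of the fingers; the fingertips stand 97 mm ahead of it and the grasp point (between the pads) lies 78 mm ahead of it; z points along the fingers, y is the line along which they close (so a half turn about z gives the same grasp; the last joint's range is limited). The gripper opens to 94 mm and grips with 3 to 60 N. Pads are 16 mm wide; open, the fingers measure 119 mm over their backs; the gripper's body (75 mm by 177 mm) begins 78 mm behind the grasp point.
Start: joints at [-1.333, 0.417, -0.01, 1.614, 0.005, 1.111, -0.053], TCP at [172.591, 600.684, 302.625] pointing down, gripper open.
Joint ranges: [-2.81, 2.81], [-0.39, 2.02], [-1.27, 1.25], [0.06, 2.57], [-1.19, 4.33], [0.19, 2], [-2.82, 2.82]. Speed limits (rad/s): [1.89, 1.89, 2.39, 2.39, 3.01, 3.01, 3.01].

## Interface

Orientations are given as a unit quaternion [x, y, z, w].
In Python, from bench import read_state, optics, r, look_for, outline_of gives the robot as it stands.
- The arm moves only by the tool move_arm, never from a script. Its argument "plan" is text: rows parted by semicolons, each of 7 numbers parted by spaces: the opening, from 0 (shut) to 1 (fully open), then the shift along the tool's x, y, z in units of 5 cm (1.0 is 5 cm), then the turn, a rotation vector about the tool's x, y, z in units of 90 degrees (1.0 is 90 degrees). A call has 1 to 5 rows; each row shifts and turns the commanded pose from where the row before left it, along the tool's axes as they then stand; what a row does not reach is not made up. A row lasts 1/8 s, in which the tool goes at most 62.5 mm and 10.7 degrees, less where a joint would pass 70% of its speed; a pose out of reach is approached as far as the arm can. A call with a number of a shift or a turn outside -1 to 1 is refused whole. A call with a gripper value outside its range is refused whole. The fingers move at their own pace and stop on an object; the grip force is fixed at half the most. Time passes only in rows, so rows that do not move let the fingers close. It gives the time, the measured TCP pose, the force, the opening and the grip force at its end, in the units of the state.
- read_state(): the state, without advancing time (a new reading comes with each control period).
- optics.get_image(name): name is "scene" or "side" or "wrist"; returns a dict with "pixels" (400x640x3 uint8, blue, green, red), "z_map" (400x640 float32, mm along the optical axis (not along the pixel's ray), 0 where there is no reading), "mtx" (3x3 intrinsics, pixels), "rvec" (rotation vector, rad) and "tvec" (3), from world to camera coordinates, as OpenCV has them. Camera axes: x right, y down, z forward; pixel columns grow to the right and rows downward; lengths in mm; the calibration is good to about 2 mm. A picture is of the moment at which its call begins.
- r.job_done(): hands the job in; it is judged then, once.
Trained networks look in a picture, given as the dict that the camera call returned (one of the last four; its "shot" number tells which), for a name from the list of things; names that differ only in an ending like _2 or _b are one class to them, and where a whole thing is asked for, a point or a joint stands for the part that bears it (a point fixed in the world has none). Each returns a list of dicts, best first, with "score" (0 to 1); they miss things now and then, are a little off and sometimes report something else, mostly with a low value. They report only what shows in the picture. A call takes as long as a camera call. They do not tell look-alikes from the thing itself.
- look_for(query, picture): "extent" ([centre column, centre row, width, height] in pixels, round what is visible of it).
- outline_of(query, picture): "pixels" (400x640 bool, what is visible of it) and "extent" ([centre column, centre row, width, height] in pixels, round what is visible of it).
The state is a dict: "time_s": time; "joints": joint angles; "joint_velocities": joint speeds; "tau": joint torques, N m; "tool_pos": TCP position; "tcp_rot": TCP orientation; "force": force on the tool from outside, world axes, zero at the start; "torque": the same for the moment, N m; "width": finger opening in mm; "gripper_force": force on a finger pad.
Only numpy, scipy, OpenCV 4.12 (cv2) and the standard library are available. Lean on these libraries where they do the work, as an engineer would, in place of code of your own. Each camera call takes 0.05 s, during which the arm holds its last target. There are 200 camera calls.

## Working session

There is one attempt and no reset: what is moved stays moved. The work goes in short steps, Python scripts to look and compute and a tool call to move; the robot and the scene stay as the last step left them, time stands still between calls to the robot, and variables do not carry over. Pictures are saved under pics/ and viewed, at most 14 in all, crops included, and the job is handed in when it is done.

Besides the shell and the picture viewer there is one more tool, called after "Call:" as name(argument=value, ...) on one line, values as JSON. move_arm: Moves the arm, as the interface text tells. Shifts and turns lie within -1 to 1; 1 stands for 5 cm of shift or 90 degrees of turn. Its arguments: {"type":"object","properties":{"plan":{"type":"string"}},"required":["plan"]}

```bash
ls; mkdir -p pics; cat > h.py <<'E'
import numpy as np, cv2
from bench import read_state, optics, r, look_for, outline_of
def cloud(p):
    z=p["z_map"].astype(float); K=p["mtx"]; R=cv2.Rodrigues(np.array(p["rvec"],float))[0]; t=np.array(p["tvec"],float).ravel()
    v,u=np.mgrid[:z.shape[0],:z.shape[1]]
    c=np.stack([(u-K[0,2])/K[0,0]*z,(v-K[1,2])/K[1,1]*z,z],-1)
    return (c-t)@R
E
python3 - <<'E'
from h import *
for n in("scene","side"):
    p=optics.get_image(n); cv2.imwrite(f"pics/{n}0.png",p["pixels"])
    R=cv2.Rodrigues(np.array(p["rvec"],float))[0]; print(n,p["mtx"][0,0],-R.T@np.array(p["tvec"]).ravel())
    w=cloud(p)
    for q in "board bird dish teal_tin copper_tin pink_jar blue_jar brown_bottle".split():
        for o in outline_of(q,p)[:4]:
            m=o["pixels"]&(p["z_map"]>0); P=w[m]
            if len(P)==0: continue
            zt=np.percentile(P[:,2],98); T=P[P[:,2]>zt-6]
            print(q,round(o["score"],2),np.round(o["extent"]).astype(int),"top",np.round(zt),"mid",np.round((T.min(0)+T.max(0))/2)[:2],np.round(np.ptp(T,axis=0))[:2])
E
```

```text
pics
scene 498.32921182826476 [-568.52379155  990.89297169  717.61137041]
board 0.79 [312 215 102  49] top 14.0 mid [510.  45.] [194. 302.]
bird 0.63 [302 219  16  22] top 58.0 mid [457. 142.] [12. 60.]
dish 0.6 [346 201  29  16] top 32.0 mid [467. -58.] [91. 93.]
teal_tin 0.49 [378 169  17  18] top 34.0 mid [ 595. -352.] [65. 67.]
copper_tin 0.57 [257 247  26  21] top 35.0 mid [435. 316.] [72. 64.]
pink_jar 0.59 [411 172  18  18] top 72.0 mid [ 456. -388.] [35. 35.]
blue_jar 0.84 [394 188  18  22] top 60.0 mid [ 427. -244.] [42. 49.]
brown_bottle 0.43 [217 231  12  18] top 56.0 mid [585. 354.] [ 9. 15.]
side 427.65062232621 [414.87230429 940.76650344 662.43244929]
board 0.74 [370 167  16  21] top 60.0 mid [ 425. -246.] [37. 45.]
board 0.73 [330 229  82  74] top 14.0 mid [510.  46.] [191. 300.]
bird 0.66 [355 241  18  29] top 61.0 mid [458. 147.] [14. 54.]
dish 0.98 [358 196  31  22] top 33.0 mid [465. -60.] [86. 91.]
teal_tin 0.73 [324 153  19  16] top 35.0 mid [ 594. -350.] [61. 67.]
copper_tin 0.56 [360 304  32  36] top 35.0 mid [434. 316.] [61. 63.]
pink_jar 0.52 [364 144  15  27] top 73.0 mid [ 458. -390.] [37. 44.]
pink_jar 0.31 [280 304  14  33] top 62.0 mid [589. 352.] [18. 18.]
blue_jar 0.85 [370 169  21  25] top 60.0 mid [ 425. -246.] [37. 46.]
brown_bottle 0.84 [303 285  14  30] top 62.0 mid [557. 288.] [19. 17.]
brown_bottle 0.74 [279 307  15  34] top 62.0 mid [589. 352.] [19. 18.]
brown_bottle 0.57 [315 303  13  30] top 62.0 mid [520. 340.] [18. 19.]
brown_bottle 0.43 [263 288   7  19] top 44.0 mid [639. 305.] [13. 12.]
```

View pics/scene0.png

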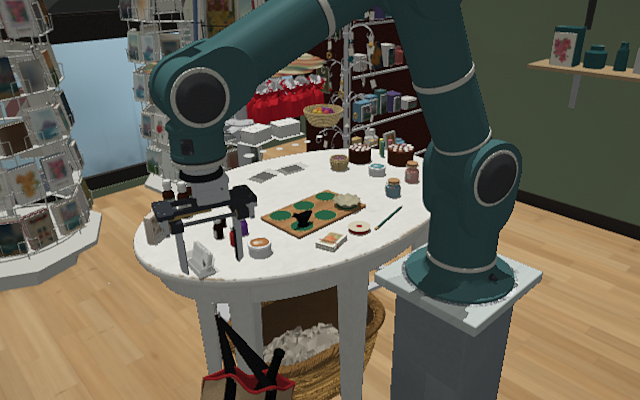

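View pics/side0.png

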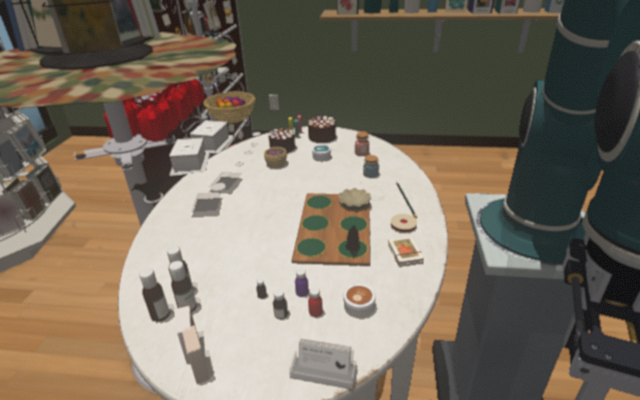

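The side view shows the bird on the left front pad (352,240) and the dish on the right (355,198). The teal tin is at (322,153), copper tin (360,298), pink jar (362,143) and blue jar (371,166).

Four things could be taken for the brown bottle: dark (280,305), a smaller dark one (262,290), purple (302,285) and red (315,303). By the description I choose (280,305). I'll check that in a close crop and fit the board.

```bash
python3 - <<'E'
from h import *
from scipy.spatial.transform import Rotation as Ro
s=read_state(); print(s["tool_pos"],s["width"],s["force"]); print(np.round(Ro.from_quat(s["tcp_rot"]).as_matrix(),3))
ps=optics.get_image("side"); a=cv2.resize(ps["pixels"][265:325,240:335],None,fx=6,fy=6,interpolation=2)
b=cv2.resize(ps["pixels"][135:180,305:400],None,fx=6,fy=5,interpolation=2); cv2.imwrite("pics/c1.png",np.vstack([a,b])[:600])
for n in("scene","side"):
    p=ps if n=="side" else optics.get_image(n); w=cloud(p)
    d=(w[...,2]>7)&(w[...,2]<18)&(abs(w[...,0]-510)<125)&(abs(w[...,1]-45)<180)&(p["z_map"]>0)
    d=cv2.morphologyEx(d.astype(np.uint8),cv2.MORPH_OPEN,np.ones((3,3)))>0
    rc=cv2.minAreaRect(w[d][:,:2].astype(np.float32)); print(n,"rect",rc,"z",np.median(w[d][:,2]))
    B,G,Rr=[p["pixels"][...,i].astype(int) for i in range(3)]
    g=d&(G>Rr+15)&(G>B+5)
    nn,l,st,ce=cv2.connectedComponentsWithStats(g.astype(np.uint8))
    for i in range(1,nn):
        if st[i,4]>20:
            q=w[l==i]; print(st[i,4],np.round((q.min(0)+q.max(0))/2),np.round(q.mean(0)),np.round(np.ptp(q,axis=0)))
    # other raised stuff on table near targets
    if n=="side":
        w2=w[(w[...,2]>15)&(w[...,0]>300)&(abs(w[...,1])<600)&(w[...,0]<900)&(w[...,2]<200)&True]
        im=np.zeros((120,120),np.uint8); ij=((w2[:,:2]-[300,-600])/[10,10]).astype(int); im[ij[:,0],ij[:,1]]=1
        nn,l,st,ce=cv2.connectedComponentsWithStats(im)
        for i in range(1,nn):
            k=l[ij[:,0],ij[:,1]]==i; q=w2[k]
            if k.sum()>8: print("obj",np.round((q.min(0)+q.max(0))/2)[:2],np.round(np.ptp(q,axis=0))[:2],"top",round(q[:,2].max()))
E
```

```text
[172.60685353 600.68020801 302.66183184] 93.77464107472063 [ 0.19944404  1.06509286 -0.34701598]
[[-0.961  0.276  0.   ]
 [ 0.276  0.961 -0.   ]
 [-0.    -0.    -1.   ]]
scene rect ((510.15234375, 46.45000457763672), (188.315185546875, 303.5339660644531), 0.8259114623069763) z 10.035511383409878
110 [569. -57.  11.] [569. -57.  10.] [65. 62.  7.]
136 [567.  44.  11.] [564.  42.  11.] [71. 62.  7.]
148 [562. 142.  11.] [561. 142.  10.] [70. 64.  7.]
149 [465.  39.  11.] [466.  39.  10.] [66. 65.  8.]
115 [462. 139.  12.] [458. 144.  11.] [67. 66.  8.]
side rect ((511.931884765625, 44.22553253173828), (181.62889099121094, 300.22119140625), 1.7116014957427979) z 10.765749152164782
194 [566. -57.  11.] [565. -57.  11.] [60. 58.  6.]
252 [562.  42.  11.] [562.  42.  11.] [63. 58.  6.]
226 [462.  38.  12.] [462.  37.  11.] [61. 57.  8.]
326 [558. 142.  11.] [558. 142.  11.] [64. 61.  6.]
98 [475. 142.  11.] [477. 146.  11.] [31. 59.  6.]
67 [437. 141.  12.] [436. 141.  11.] [18. 52.  5.]
obj [333.  24.] [59. 64.] top 17
obj [336. 138.] [71. 93.] top 20
obj [ 424. -241.] [50. 52.] top 61
ob
[... 163 characters left out ...]
 64
obj [520. 343.] [29. 25.] top 63
obj [556. 290.] [28. 26.] top 63
obj [ 612. -508.] [102. 109.] top 69
obj [ 594. -349.] [62. 66.] top 36
obj [589. 355.] [28. 24.] top 64
obj [641. 306.] [20. 18.] top 45
obj [ 702. -551.] [16. 18.] top 67
obj [ 719. -520.] [41. 37.] top 68
obj [ 741. -408.] [89. 93.] top 62
obj [722. 470.] [ 75. 100.] top 86
obj [ 739. -291.] [75. 80.] top 48
obj [ 759. -149.] [20. 20.] top 141
obj [763. -93.] [22. 22.] top 140
obj [769. -28.] [21. 25.] top 140
obj [ 771. -218.] [20. 22.] top 141
obj [789.  31.] [23. 20.] top 140
obj [788.  90.] [35. 35.] top 141
obj [809. 345.] [ 84. 105.] top 119
obj [ 853. -347.] [ 94. 168.] top 200
obj [871. -83.] [ 59. 241.] top 189
```

View pics/c1.png

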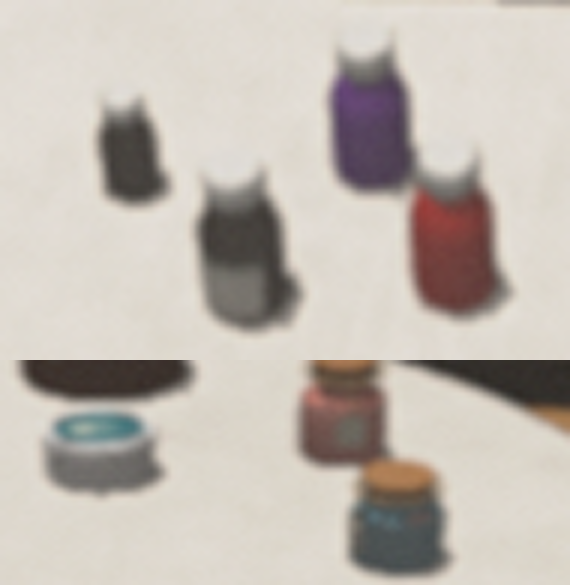

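Crop check: the larger, non-coloured dark bottle is the one at (280,305), about world (589,353). The purple, red and small dark ones stay where they are. The teal tin, pink jar and blue jar are confirmed. Next I align the tool with the world axes and move over the board.

Call:
move_arm(plan="1 0 0 0 0 0 -0.089; 1 0 0 0 0 0 -0.089; 1 -0.57 -0.93 0 0 0 0; 1 -0.57 -0.93 0 0 0 0; 1 -0.57 -0.93 0 0 0 0")

```text
time_s: 1.62
tool_pos: [258.9, 459.6, 302.7]
tcp_rot: [0.0, 1.0, 0.0, 0.0]
force: [1.0, 0.2, -0.2]
width: 93.8
gripper_force: 0.0
```

Call:
move_arm(plan="1 -0.57 -0.93 0 0 0 0; 1 -0.57 -0.93 0 0 0 0; 1 -0.57 -0.93 0 0 0 0; 1 -0.57 -0.93 0 0 0 0; 1 -0.57 -0.93 0 0 0 0")

```text
time_s: 2.25
tool_pos: [401.2, 227.0, 303.0]
tcp_rot: [0.0, 1.0, 0.0, 0.0]
force: [1.1, 1.2, 0.7]
width: 93.9
gripper_force: 0.0
```

Call:
move_arm(plan="1 -0.57 -0.93 0 0 0 0; 1 -0.57 -0.93 0 0 0 0; 1 -0.57 -0.93 0 0 0 0; 1 -0.57 -0.93 0 0 0 0; 1 0 0 0 0 0 0")

```text
time_s: 2.88
tool_pos: [515.7, 39.0, 302.7]
tcp_rot: [0.003, 1.0, -0.001, 0.0]
force: [-0.1, 0.9, -0.3]
width: 94.1
gripper_force: 0.0
```

```bash
cat >> h.py <<'E'
def pads(p):
    w=cloud(p); B,G,Rr=[p["pixels"][...,i].astype(int) for i in range(3)]
    g=(p["z_map"]>0)&(w[...,2]<20)&(w[...,2]>4)&(G>Rr+15)&(G>B+5)
    nn,l,st,ce=cv2.connectedComponentsWithStats(g.astype(np.uint8))
    for i in range(1,nn):
        if st[i,4]>300:
            c=cv2.findContours((l==i).astype(np.uint8),0,1)[0][0]; P=w[l==i]
            print("pad",st[i,4],"px",np.round(ce[i]),np.round((P.min(0)+P.max(0))/2,1),np.round(P.mean(0),1),np.round(np.ptp(P,axis=0)))
E
python3 - <<'E'
from h import *
p=optics.get_image("wrist"); cv2.imwrite("pics/w1.png",p["pixels"]); pads(p)
R=cv2.Rodrigues(np.array(p["rvec"],float))[0]; print(-R.T@np.array(p["tvec"]).ravel()); print(np.round(R,2))
E
```

```text
pad 749 px [425. 106.] [439.2 142.   11.8] [437.4 143.6  11.7] [25. 56.  4.]
pad 1456 px [321. 120.] [451.1  39.2  11.7] [450.8  38.7  11.7] [40. 63.  5.]
pad 534 px [424. 152.] [483.1 147.7  11.4] [483.6 145.8  11.8] [21. 42.  5.]
pad 2545 px [415. 219.] [559.3 141.8  11.8] [557.2 141.2  11.8] [65. 67.  5.]
pad 2755 px [324. 224.] [563.8  41.4  11.7] [563.1  41.8  11.7] [66. 67.  5.]
pad 2405 px [236. 225.] [567.  -58.4  11.8] [563.9 -56.4  11.6] [67. 67.  5.]
[440.35934281  38.50323383 383.78154992]
[[ 0.01  1.   -0.  ]
 [ 0.97 -0.    0.26]
 [ 0.26 -0.   -0.97]]
```

View pics/w1.png

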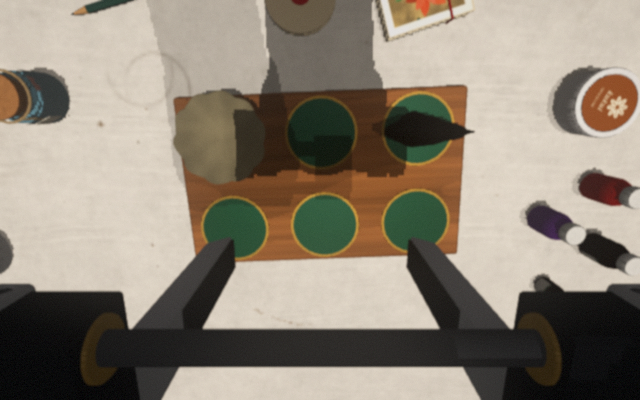

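The wrist view shows the back pads at (415,219), (324,224) and (236,225), and the front middle pad at (321,130). The bird is on the left pad at (430,128) and the dish on the right at (220,135). Pad targets in world coordinates:
- Back left: (559.5,142)
- Back middle: (563.5,42)
- Back right: (567,-58)
- Front middle: (463.5,38.5)

All are at z = 12. I go to the teal tin now.

Call:
move_arm(plan="1 -0.11 -0.96 0.13 0 0 0; 1 -0.11 -0.96 0.13 0 0 0; 1 -0.11 -0.96 0.13 0 0 0; 1 -0.11 -0.96 0.13 0 0 0; 1 -0.11 -0.96 0.13 0 0 0")

```text
time_s: 3.55
tool_pos: [542.2, -197.4, 270.1]
tcp_rot: [-0.001, 1.0, 0.0, 0.0]
force: [0.7, 0.3, -0.4]
width: 93.9
gripper_force: 0.0
```

Call:
move_arm(plan="1 -0.11 -0.96 0.13 0 0 0; 1 -0.11 -0.96 0.13 0 0 0; 1 -0.11 -0.96 0.13 0 0 0; 1 0 0 0 0 0 0; 1 0 0 0 0 0 0")

```text
time_s: 4.18
tool_pos: [558.9, -339.9, 250.5]
tcp_rot: [-0.001, 1.0, 0.0, -0.0]
force: [0.7, 0.6, -0.3]
width: 93.8
gripper_force: 0.0
```

```bash
cat >> h.py <<'E'
def tops(p,zmin,near,rad=70,band=8,ztop=None):
    # top-of-thing: centre and radius of the min circle round points within band of the top
    w=cloud(p); m=(p["z_map"]>0)&(w[...,2]>zmin)&(w[...,2]<(ztop or 110))&(np.hypot(w[...,0]-near[0],w[...,1]-near[1])<rad)
    l=cv2.connectedComponents(m.astype(np.uint8))[1]; ids=np.bincount(l[m]); i=ids.argmax() if len(ids) else 0
    P=w[l==i]; zt=np.percentile(P[:,2],97); T=P[P[:,2]>zt-band]
    c,ra=cv2.minEnclosingCircle(T[:,:2].astype(np.float32)); lo,hi=np.percentile(T,[1,99],axis=0)
    print("n",len(P),"top",round(zt,1),"circle",np.round(c,1),round(ra,1),"box",np.round((lo+hi)/2,1)[:2],np.round(hi-lo)[:2], "mean",np.round(T.mean(0),1)[:2])
E
python3 - <<'E'
from h import *
p=optics.get_image("wrist"); print(read_state()["tool_pos"]); tops(p,20,(594,-350),60)
for q in("teal_tin","pink_jar"):
    for o in look_for(q,p)[:2]: print(q,o)
E
```

```text
[ 559.0074749  -339.62247068  250.73726287]
n 4001 top 34.8 circle [ 596.4 -355.2] 32.8 box [ 595.5 -355. ] [61. 60.] mean [ 594.8 -354.9]
teal_tin {'extent': [304.9, 236.1, 73.9, 77.1], 'score': 0.76}
pink_jar {'extent': [254.8, 77.9, 74.2, 75.3], 'score': 0.98}
```

Call:
move_arm(plan="1 -0.36 -0.13 0.5 0 0 0; 1 -0.36 -0.13 0.5 0 0 0; 1 0 0 0.9 0 0 0; 1 0 0 0.9 0 0 0; 1 0 0 0.19 0 0 0")

```text
time_s: 4.95
tool_pos: [593.8, -352.8, 98.9]
tcp_rot: [-0.0, 1.0, 0.001, -0.002]
force: [-0.4, 0.0, -0.5]
width: 93.6
gripper_force: 0.0
```

Call:
move_arm(plan="1 0 0 0 0 0 0; 0.3 0 0 0 0 0 0; 0.3 0 0 0 0 0 0; 0.3 0 0 0 0 0 0; 0.3 0 0 0 0 0 0")

```text
time_s: 5.58
tool_pos: [594.6, -354.4, 101.8]
tcp_rot: [0.0, 1.0, -0.0, 0.0]
force: [-0.9, 1.7, 6.2]
width: 63.7
gripper_force: 30.0
```

Call:
move_arm(plan="0.3 0 0 -0.4 0 0 0; 0.3 0 0 -0.8 0 0 0; 0.3 0 0 -0.8 0 0 0; 0.3 0.07 0.8 0 0 0 0; 0.3 0.07 0.9 0 0 0 0")

```text
time_s: 6.2
tool_pos: [587.2, -269.1, 202.9]
tcp_rot: [0.001, 1.0, -0.0, 0.001]
force: [-0.3, 1.1, -1.5]
width: 63.4
gripper_force: 30.0
```

Call:
move_arm(plan="0.3 0.07 0.99 0 0 0 0; 0.3 0.07 0.99 0 0 0 0; 0.3 0.07 0.99 0 0 0 0; 0.3 0.07 0.99 0 0 0 0; 0.3 0.07 0.99 0 0 0 0")

```text
time_s: 6.82
tool_pos: [569.9, -20.4, 202.5]
tcp_rot: [0.0, 1.0, 0.0, 0.001]
force: [0.1, -0.5, -1.3]
width: 63.6
gripper_force: 30.0
```

Call:
move_arm(plan="0.3 0.07 0.99 0 0 0 0; 0.3 0.07 0.99 0 0 0 0; 0.3 0.07 0.8 0 0 0 0; 0.3 0 0 0 0 0 0; 0.3 0 0 0 0 0 0")

```text
time_s: 7.45
tool_pos: [559.7, 116.4, 202.0]
tcp_rot: [0.0, 1.0, -0.0, 0.0]
force: [0.6, -0.0, -1.1]
width: 63.4
gripper_force: 30.0
```

```bash
python3 - <<'E'
from h import *
p=optics.get_image("wrist"); print(read_state()["tool_pos"]); t=read_state()["tool_pos"]; tops(p,t[2]-110,t[:2],60,8,t[2]-60); pads(p)
cv2.imwrite("pics/w2.png",p["pixels"])
E
```

```text
[559.73156569 115.92300252 201.81953547]
n 16149 top 136.3 circle [550.8 115.5] 43.9 box [557.7 115.5] [55. 77.] mean [557.3 115.4]
pad 1498 px [353.  39.] [436.7 138.7  11.9] [436.4 138.3  11.7] [20. 61.  5.]
pad 6233 px [208.  76.] [463.1  33.6  11.8] [461.6  33.9  11.7] [67. 59.  6.]
pad 1870 px [354. 105.] [479.7 138.2  11.7] [480.9 140.1  11.7] [29. 65.  5.]
pad 5381 px [104. 215.] [567.2 -58.2  11.5] [566.4 -58.2  11.6] [68. 69.  5.]
pad 3131 px [221. 220.] [565.   41.3  11.7] [570.4  35.6  11.7] [65. 67.  5.]
pad 855 px [382. 213.] [561.8 159.5  11.7] [564.7 165.   11.7] [52. 31.  4.]
```

View pics/w2.png

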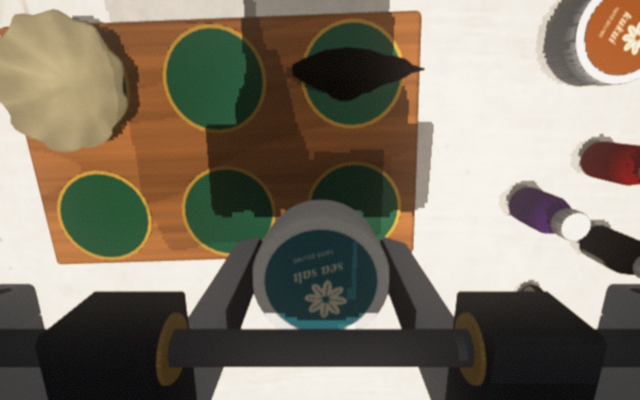

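The teal tin is held level between the fingers at (322,270), and the pads show clearly at (221,220), (104,215) and (353,205). I check where the tin sits along x before lowering.

```bash
python3 - <<'E'
from h import *
p=optics.get_image("wrist"); t=np.array(read_state()["tool_pos"]); w=cloud(p)
m=(p["z_map"]>0)&(abs(w[...,1]-t[1])<10)&(w[...,2]>t[2]-100)&(w[...,2]<t[2]-50)&(abs(w[...,0]-t[0])<60)
P=w[m]; zt=np.percentile(P[:,2],90); T=P[P[:,2]>zt-3]; print(t,zt,T[:,0].min(),np.percentile(T[:,0],2),T[:,0].max(),P[:,0].min())
E
```

```text
[559.75041014 115.78730295 201.70881851] 134.29832091608168 529.0391913778433 530.4930351374788 586.4415290534496 528.9858737824143
```

Call:
move_arm(plan="0.3 0.02 0.52 0 0 0 0; 0.3 0 0 0.8 0 0 0; 0.3 0 0 0.6 0 0 0; 0.3 0 0 0.25 0 0 0; 0.3 0 0 0.08 0 0 0")

```text
time_s: 8.18
tool_pos: [558.7, 142.4, 114.7]
tcp_rot: [0.001, 1.0, -0.0, -0.0]
force: [-0.7, -0.8, -0.8]
width: 63.6
gripper_force: 30.0
```

Call:
move_arm(plan="0.3 0 0 0 0 0 0; 0.3 0 0 0 0 0 0")

```text
time_s: 8.43
tool_pos: [558.9, 143.1, 115.6]
tcp_rot: [0.0, 1.0, 0.0, 0.001]
force: [-0.0, 0.7, -1.3]
width: 63.3
gripper_force: 30.0
```

Call:
move_arm(plan="0.3 0 0 0.02 0 0 0; 0.3 0 0 0 0 0 0; 0.85 0 0 0 0 0 0; 0.85 0 0 0 0 0 0; 0.85 0 0 0 0 0 0")

```text
time_s: 9.05
tool_pos: [558.6, 143.1, 113.7]
tcp_rot: [0.0, 1.0, -0.0, 0.0]
force: [0.3, -0.7, 0.9]
width: 79.7
gripper_force: 0.0
```

Call:
move_arm(plan="0.85 0 0 -0.6 0 0 0; 0.85 0 0 -1 0 0 0; 0.85 0 0 -0.8 0 0 0; 0.85 0.77 0.84 0 0 0 0; 0.85 0.77 0.84 0 0 0 0")

```text
time_s: 9.68
tool_pos: [480.7, 227.9, 234.1]
tcp_rot: [0.001, 1.0, 0.0, 0.0]
force: [0.2, 1.3, -0.4]
width: 79.9
gripper_force: 0.0
```

Call:
move_arm(plan="0.85 0.77 0.84 0 0 0 0; 0.85 0.77 0.84 0 0 0 0; 0.85 0 0 0 0 0 0")

```text
time_s: 10.05
tool_pos: [401.7, 314.3, 233.7]
tcp_rot: [-0.003, 1.0, 0.0, -0.0]
force: [0.9, 0.8, -0.1]
width: 80.0
gripper_force: 0.0
```

```bash
python3 - <<'E'
from h import *
p=optics.get_image("wrist"); print(read_state()["tool_pos"]); tops(p,20,(434,316),60)
p=optics.get_image("side"); tops(p,30,(559.5,142),50,8)
E
```

```text
[403.42261097 312.44739173 233.7772669 ]
n 4466 top 34.7 circle [435.6 312.3] 32.9 box [434.5 312.3] [61. 60.] mean [433.7 312.4]
n 474 top 47.1 circle [559.6 144.7] 34.9 box [558.1 146. ] [60. 64.] mean [558.1 148.4]
```

Call:
move_arm(plan="0.9 -0.32 0.01 0.3 0 0 0; 0.9 -0.31 0.01 0.6 0 0 0; 0.9 0 0 0.9 0 0 0; 0.9 0 0 0.65 0 0 0; 0.9 0 0 0.2 0 0 0")

```text
time_s: 10.78
tool_pos: [436.4, 310.5, 99.6]
tcp_rot: [0.001, 1.0, -0.001, -0.001]
force: [-1.0, -0.8, -0.1]
width: 84.4
gripper_force: 0.0
```

Call:
move_arm(plan="0.9 0 0 0 0 0 0; 0.3 0 0 0 0 0 0; 0.3 0 0 0 0 0 0; 0.3 0 0 0 0 0 0; 0.3 0 0 0 0 0 0")

```text
time_s: 11.4
tool_pos: [436.3, 312.4, 102.0]
tcp_rot: [0.0, 1.0, 0.0, 0.0]
force: [-1.5, -0.3, 8.7]
width: 62.7
gripper_force: 30.0
```

Call:
move_arm(plan="0.3 0 0 -0.4 0 0 0; 0.3 0 0 -0.8 0 0 0; 0.3 0 0 -0.8 0 0 0; 0.3 -0.32 -0.8 0 0 0 0; 0.3 -0.32 -0.92 0 0 0 0")

```text
time_s: 12.02
tool_pos: [468.2, 225.8, 202.0]
tcp_rot: [-0.001, 1.0, 0.0, 0.001]
force: [1.1, -0.7, -0.5]
width: 62.7
gripper_force: 30.0
```

Call:
move_arm(plan="0.3 -0.32 -0.92 0 0 0 0; 0.3 -0.32 -0.92 0 0 0 0; 0.3 -0.32 -0.92 0 0 0 0; 0.3 -0.32 -0.92 0 0 0 0; 0.3 -0.32 -0.92 0 0 0 0")

```text
time_s: 12.65
tool_pos: [548.3, -5.3, 201.5]
tcp_rot: [-0.0, 1.0, 0.0, 0.0]
force: [0.5, 0.2, -1.5]
width: 62.8
gripper_force: 30.0
```

Call:
move_arm(plan="0.3 -0.32 -0.92 0 0 0 0; 0.3 0 0 0 0 0 0; 0.3 0 0 0 0 0 0")

```text
time_s: 13.02
tool_pos: [563.8, -49.5, 201.2]
tcp_rot: [0.0, 1.0, 0.0, -0.0]
force: [-1.0, 1.5, -1.7]
width: 62.9
gripper_force: 30.0
```

```bash
cat >> h.py <<'E'
def held(p,t,lo=110,hi=40):
    w=cloud(p)
    m=(p["z_map"]>0)&(abs(w[...,1]-t[1])<10)&(w[...,2]>t[2]-lo)&(w[...,2]<t[2]-hi)&(abs(w[...,0]-t[0])<60)
    P=w[m]; zt=np.percentile(P[:,2],95); T=P[P[:,2]>zt-4]; print("tcp",np.round(t,1),"top",round(zt,1),"frontx top",round(T[:,0].min(),1),"all",round(np.percentile(P[:,0],1),1))
E
python3 - <<'E'
from h import *
p=optics.get_image("wrist"); t=np.array(read_state()["tool_pos"]); held(p,t); tops(p,30,(559.5,142),45,4,60); pads(p)
E
```

```text
tcp [563.8 -48.9 201.2] top 133.7 frontx top 530.2 all 530.6
n 7349 top 46.8 circle [560.3 141.5] 33.1 box [559.8 140.6] [60. 60.] mean [559.1 140.5]
pad 1547 px [586.  32.] [437.9 136.2  11.7] [436.1 135.5  11.8] [24. 61.  6.]
pad 7469 px [444.  72.] [463.4  38.2  11.9] [462.9  38.4  11.8] [68. 69.  6.]
pad 1939 px [574.  99.] [478.6 136.9  12. ] [480.9 135.9  11.8] [32. 66.  6.]
pad 5529 px [437. 207.] [564.   41.8  11.6] [563.   41.9  11.8] [67. 68.  5.]
```

Call:
move_arm(plan="0.3 -0.09 -0.18 0 0 0 0; 0.3 0 0 0.8 0 0 0; 0.3 0 0 0.6 0 0 0; 0.3 0 0 0.25 0 0 0; 0.3 0 0 0.08 0 0 0")

```text
time_s: 13.7
tool_pos: [568.6, -58.9, 114.6]
tcp_rot: [-0.0, 1.0, -0.0, -0.0]
force: [-0.6, -0.9, -0.9]
width: 63.0
gripper_force: 30.0
```

Call:
move_arm(plan="0.3 0 0 0.01 0 0 0; 0.3 0 0 0 0 0 0; 0.85 0 0 0 0 0 0; 0.85 0 0 0 0 0 0; 0.85 0 0 0 0 0 0")

```text
time_s: 14.32
tool_pos: [568.5, -58.9, 114.4]
tcp_rot: [0.0, 1.0, -0.0, 0.0]
force: [-1.5, 0.1, -0.7]
width: 80.0
gripper_force: 0.0
```

Call:
move_arm(plan="0.85 0 0 -0.7 0 0 0; 0.85 0 0 -1 0 0 0; 0.85 0 0 -1 0 0 0; 0.85 0.39 -0.93 0 0 0 0; 0.85 0.39 -0.93 0 0 0 0")

```text
time_s: 14.95
tool_pos: [529.1, -152.6, 249.9]
tcp_rot: [-0.001, 1.0, -0.0, 0.001]
force: [0.8, -1.2, -0.3]
width: 79.9
gripper_force: 0.0
```

Call:
move_arm(plan="0.85 0.39 -0.93 0 0 0 0; 0.85 0.39 -0.93 0 0 0 0; 0.85 0.39 -0.93 0 0 0 0; 0.85 0.39 -0.93 0 0 0 0; 0.85 0.39 -0.93 0 0 0 0")

```text
time_s: 15.58
tool_pos: [431.2, -385.7, 249.4]
tcp_rot: [-0.0, 1.0, -0.0, 0.0]
force: [0.7, 0.4, -0.4]
width: 79.6
gripper_force: 0.0
```

Call:
move_arm(plan="0.85 0 0 0 0 0 0; 0.85 0 0 0 0 0 0")

```text
time_s: 15.82
tool_pos: [432.1, -383.9, 249.1]
tcp_rot: [0.0, 1.0, 0.0, -0.0]
force: [0.8, 1.7, 0.4]
width: 79.7
gripper_force: 0.0
```

```bash
python3 - <<'E'
from h import *
p=optics.get_image("wrist"); print(read_state()["tool_pos"]); tops(p,20,(457,-390),55,8); tops(p,20,(457,-390),55,30);tops(p,20,(426,-246),50,8)
p=optics.get_image("side"); tops(p,30,(567,-58),50,4,60);tops(p,30,(457,-390),50,25)
E
```

```text
[ 432.49338061 -383.44644075  249.11548322]
n 3411 top 73.9 circle [ 461.4 -394.2] 20.1 box [ 461.  -394.3] [37. 37.] mean [ 460.7 -394.1]
n 3411 top 73.9 circle [ 460.2 -393.6] 25.3 box [ 458.8 -393.7] [41. 46.] mean [ 456.8 -393.6]
n 3544 top 60.0 circle [ 426.4 -248.9] 23.1 box [ 426.3 -248.4] [37. 38.] mean [ 426.1 -248.9]
n 318 top 46.8 circle [566.9 -56.7] 33.9 box [565.  -56.7] [60. 62.] mean [566.2 -55.4]
n 211 top 73.4 circle [ 459.5 -387.9] 24.5 box [ 459.4 -388.4] [41. 43.] mean [ 458.9 -384. ]
```

Call:
move_arm(plan="0.85 -0.56 -0.2 0 0 0 0; 0.85 0 0 0.6 0 0 0; 0.85 0 0 0.9 0 0 0; 0.85 0 0 0.75 0 0 0; 0.85 0 0 0.21 0 0 0")

```text
time_s: 16.55
tool_pos: [459.9, -392.9, 124.4]
tcp_rot: [-0.001, 1.0, 0.001, -0.001]
force: [0.3, -0.2, 0.4]
width: 79.9
gripper_force: 0.0
```

Call:
move_arm(plan="0.85 0 0 0 0 0 0; 0.2 0 0 0 0 0 0; 0.2 0 0 0 0 0 0; 0.2 0 0 0 0 0 0; 0.2 0 0 0 0 0 0")

```text
time_s: 17.18
tool_pos: [460.1, -394.4, 126.8]
tcp_rot: [0.0, 1.0, -0.0, 0.0]
force: [-1.1, 1.4, 6.2]
width: 50.7
gripper_force: 30.0
```

Call:
move_arm(plan="0.2 0 0 -0.4 0 0 0; 0.2 0 0 -0.8 0 0 0; 0.2 0 0 -1 0 0 0; 0.2 0 0.7 0 0 0 0; 0.2 0 0.99 0 0 0 0")

```text
time_s: 17.8
tool_pos: [459.6, -309.9, 237.8]
tcp_rot: [0.001, 1.0, -0.001, 0.001]
force: [0.7, 1.5, -1.2]
width: 50.5
gripper_force: 30.0
```

Call:
move_arm(plan="0.2 0 0.99 0 0 0 0; 0.2 0 0.99 0 0 0 0; 0.2 0 0.99 0 0 0 0; 0.2 0 0.99 0 0 0 0; 0.2 0 0.99 0 0 0 0")

```text
time_s: 18.42
tool_pos: [459.8, -61.0, 237.3]
tcp_rot: [0.0, 1.0, 0.0, 0.001]
force: [0.4, -0.1, -1.8]
width: 50.2
gripper_force: 30.0
```

Call:
move_arm(plan="0.2 0 0.99 0 0 0 0; 0.2 0 0.85 0 0 0 0; 0.2 0 0 0 0 0 0; 0.2 0 0 0 0 0 0")

```text
time_s: 18.92
tool_pos: [460.1, 29.1, 236.9]
tcp_rot: [0.0, 1.0, -0.0, 0.0]
force: [0.3, 0.4, -1.4]
width: 50.0
gripper_force: 30.0
```

```bash
python3 - <<'E'
from h import *
p=optics.get_image("wrist"); t=np.array(read_state()["tool_pos"]); held(p,t,150,10); tops(p,30,(567,-58),45,4,60); tops(p,30,(559.5,142),45,4,60); pads(p)
cv2.imwrite("pics/w3.png",p["pixels"])
E
```

```text
tcp [460.1  28.7 236.7] top 183.9 frontx top 441.1 all 436.2
n 166 top 46.4 circle [541.5 -61.7] 7.1 box [541.  -61.5] [12.  7.] mean [539.2 -62.2]
n 651 top 46.4 circle [537.6 139.2] 22.4 box [536.9 138.4] [18. 42.] mean [532.9 137.3]
pad 1253 px [156.  32.] [ 325.2 -107.7    6.7] [ 324.7 -105.5    6.2] [ 44. 158.   5.]
pad 1087 px [450. 172.] [439.4 140.1  11.9] [438.  141.6  11.8] [25. 61.  4.]
pad 458 px [357. 207.] [471.1  59.2  11.8] [469.1  60.9  11.8] [29. 25.  4.]
pad 523 px [437. 225.] [484.1 135.3  11.2] [486.3 134.3  11.8] [21. 56.  5.]
```

View pics/w3.png

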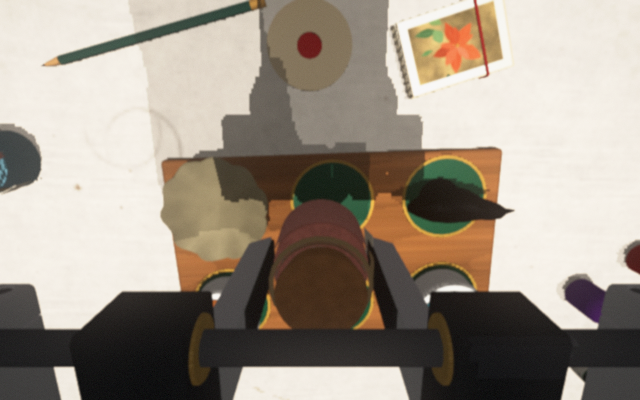

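The pink jar is held upright at (322,260). The front middle pad is beyond it at (335,195), with the dish at (215,205) and bird at (445,195). I lower it onto the pad.

Call:
move_arm(plan="0.2 -0.06 0.19 0 0 0 0; 0.2 0 0 0.8 0 0 0; 0.2 0 0 0.7 0 0 0; 0.2 0 0 0.35 0 0 0; 0.2 0 0 0.09 0 0 0")

```text
time_s: 19.6
tool_pos: [462.8, 38.9, 138.5]
tcp_rot: [0.0, 1.0, -0.0, -0.001]
force: [-13.3, -2.8, 44.0]
width: 50.5
gripper_force: 30.0
```

Call:
move_arm(plan="0.2 0 0 0 0 0 0; 0.2 0 0 0 0 0 0")

```text
time_s: 19.85
tool_pos: [463.4, 39.2, 139.8]
tcp_rot: [0.0, 1.0, 0.0, 0.0]
force: [0.9, 0.4, -1.8]
width: 50.6
gripper_force: 30.0
```

Call:
move_arm(plan="0.68 0 0 0 0 0 0; 0.68 0 0 0 0 0 0; 0.68 0 0 0 0 0 0; 0.68 0 0 -0.6 0 0 0; 0.68 0 0 -1 0 0 0")

```text
time_s: 20.48
tool_pos: [462.3, 38.9, 219.3]
tcp_rot: [0.0, 1.0, -0.001, -0.001]
force: [0.8, -0.2, 0.3]
width: 63.7
gripper_force: 0.0
```

Call:
move_arm(plan="0.68 0 0 -0.8 0 0 0; 0.68 0 0 0 0 0 0; 0.68 0 0 0 0 0 0")

```text
time_s: 20.85
tool_pos: [462.7, 39.2, 258.7]
tcp_rot: [-0.0, 1.0, -0.0, -0.0]
force: [0.6, 0.0, -0.5]
width: 64.2
gripper_force: 0.0
```

```bash
python3 - <<'E'
from h import *
p=optics.get_image("wrist"); print(read_state()["tool_pos"]); tops(p,50,(463,38),45,8); tops(p,50,(463,38),45,35);  tops(p,20,(466,-58),60,30); tops(p,20,(460,142),60,45)
E
```

```text
[462.585261    39.13098604 258.32659699]
n 3189 top 86.0 circle [464.4  38.3] 20.2 box [464.2  38.3] [37. 37.] mean [463.9  38.3]
n 3189 top 86.0 circle [463.1  41.1] 27.1 box [461.8  38.9] [42. 46.] mean [460.1  38.5]
n 5412 top 33.6 circle [466.8 -61.8] 46.1 box [466.9 -61.7] [85. 85.] mean [467.7 -64.3]
n 2210 top 61.8 circle [459.  137.9] 40.5 box [458.8 134.9] [26. 73.] mean [457.5 132.9]
```

Call:
move_arm(plan="0.68 -0.28 0.88 0 0 0 0; 0.68 -0.28 0.88 0 0 0 0; 0.68 -0.28 0.88 0 0 0 0; 0.68 -0.28 0.88 0 0 0 0; 0.68 -0.28 0.88 0 0 0 0")

```text
time_s: 21.52
tool_pos: [533.0, 260.3, 257.6]
tcp_rot: [0.0, 1.0, -0.001, -0.001]
force: [0.5, -0.5, 0.2]
width: 63.9
gripper_force: 0.0
```

Call:
move_arm(plan="0.68 -0.28 0.88 0 0 0 0; 0.68 -0.28 0.88 0 0 0 0; 0.68 0 0 0 0 0 0; 0.68 0 0 0 0 0 0")

```text
time_s: 22.02
tool_pos: [560.9, 346.2, 257.7]
tcp_rot: [0.0, 1.0, -0.001, -0.001]
force: [-0.3, -0.7, 0.4]
width: 63.9
gripper_force: 0.0
```

```bash
python3 - <<'E'
from h import *
p=optics.get_image("wrist"); print(read_state()["tool_pos"]); tops(p,20,(589,350),25,8);tops(p,20,(589,350),25,45); tops(p,20,(557,288),25,45)
for o in look_for("brown_bottle",p)[:4]: print(o)
cv2.imwrite("pics/w4.png",p["pixels"])
E
```

```text
[561.02744208 345.85941354 258.18265457]
n 1007 top 61.9 circle [591.4 348.4] 10.4 box [591.  348.3] [19. 19.] mean [590.4 348.5]
n 1007 top 61.9 circle [591.2 348.5] 14.6 box [588.7 348.4] [23. 27.] mean [586.7 348.4]
n 1045 top 62.0 circle [558.4 284.4] 14.5 box [556.8 285.8] [25. 25.] mean [555.1 287.1]
{'extent': [324.0, 227.2, 31.6, 43.3], 'score': 0.95}
{'extent': [84.7, 130.7, 169.4, 202.9], 'score': 0.75}
{'extent': [311.0, 154.1, 34.3, 35.6], 'score': 0.72}
{'extent': [277.1, 277.9, 21.5, 35.4], 'score': 0.71}
```

View pics/w4.png

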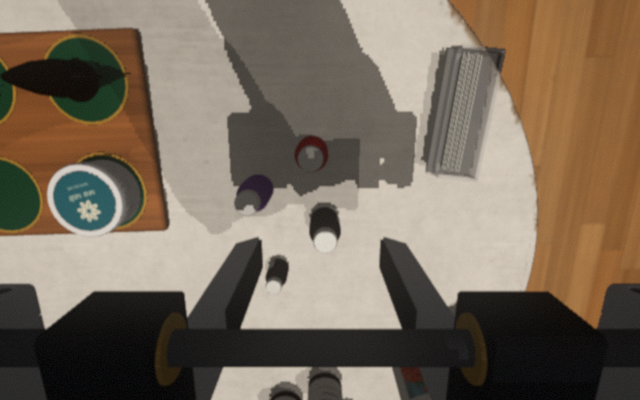

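The brown bottle stands at (324,227), with red at (311,154), purple (255,192) and the small dark one (277,275) all clear of the fingers. I grasp it.

Call:
move_arm(plan="0.55 -0.6 0.05 0.3 0 0 0; 0.55 0 0 0.7 0 0 0; 0.55 0 0 1 0 0 0; 0.55 0 0 0.75 0 0 0; 0.55 0 0 0.29 0 0 0")

```text
time_s: 22.75
tool_pos: [590.5, 348.3, 105.3]
tcp_rot: [0.001, 1.0, -0.001, -0.001]
force: [0.0, -0.2, 0.5]
width: 51.5
gripper_force: 0.0
```

Call:
move_arm(plan="0.55 0 0 0 0 0 0; 0.05 0 0 0 0 0 0; 0.05 0 0 0 0 0 0; 0.05 0 0 0 0 0 0; 0.05 0 0 0 0 0 0")

```text
time_s: 23.38
tool_pos: [591.4, 349.8, 108.2]
tcp_rot: [0.0, 1.0, 0.0, 0.001]
force: [-1.0, 0.4, 7.3]
width: 28.8
gripper_force: 30.0
```

Call:
move_arm(plan="0.05 0 0 -0.4 0 0 0; 0.05 0 0 -1 0 0 0; 0.05 0 0 -1 0 0 0; 0.05 0.08 -0.6 0 0 0 0; 0.05 0.08 -0.9 0 0 0 0")

```text
time_s: 24.0
tool_pos: [582.8, 274.9, 229.1]
tcp_rot: [-0.001, 1.0, 0.001, 0.001]
force: [-0.0, -0.0, -1.3]
width: 28.1
gripper_force: 30.0
```

Call:
move_arm(plan="0.05 0.08 -0.9 0 0 0 0; 0.05 0.08 -0.9 0 0 0 0; 0.05 0.08 -0.9 0 0 0 0; 0.05 0.08 -0.9 0 0 0 0; 0.05 0.08 -0.9 0 0 0 0")

```text
time_s: 24.62
tool_pos: [562.8, 48.1, 228.6]
tcp_rot: [0.0, 1.0, 0.0, 0.001]
force: [1.1, 0.2, -0.5]
width: 28.8
gripper_force: 30.0
```

Call:
move_arm(plan="0.05 0 0 0 0 0 0; 0.05 0 0 0 0 0 0")

```text
time_s: 24.88
tool_pos: [563.2, 50.2, 228.1]
tcp_rot: [0.0, 1.0, 0.0, 0.0]
force: [0.2, -0.3, -0.8]
width: 29.0
gripper_force: 30.0
```

```bash
python3 - <<'E'
from h import *
p=optics.get_image("wrist"); t=np.array(read_state()["tool_pos"]); held(p,t,130,10); tops(p,30,(567,-58),45,4,60); tops(p,30,(559.5,142),45,4,60); tops(p,70,(463,38),30,8);pads(p)
E
```

```text
tcp [563.2  50.7 227.8] top 181.6 frontx top 553.0 all 549.1
n 5506 top 46.8 circle [568. -60.] 32.9 box [567.5 -59.2] [60. 60.] mean [566.8 -59.1]
n 5548 top 46.9 circle [560.5 142. ] 32.8 box [559.9 141.6] [61. 61.] mean [559.2 141.5]
n 4626 top 86.1 circle [464.7  38.2] 20.1 box [464.8  38.3] [37. 37.] mean [464.5  38.3]
pad 1324 px [433.  41.] [437.7 137.6  11.8] [436.5 136.9  11.8] [22. 61.  5.]
pad 698 px [327. 103.] [473.5  50.7  12. ] [483.2  54.6  11.7] [47. 43.  5.]
pad 1652 px [431. 100.] [479.9 139.1  12.1] [480.8 138.8  11.7] [28. 65.  5.]
pad 2349 px [314. 207.] [564.5  41.6  11.6] [570.   44.   11.7] [62. 67.  5.]
```

Call:
move_arm(plan="0.05 -0.01 -0.17 0 0 0 0; 0.05 0 0 0.9 0 0 0; 0.05 0 0 0.8 0 0 0; 0.05 0 0 0.33 0 0 0; 0.05 0 0 0.06 0 0 0")

```text
time_s: 25.55
tool_pos: [563.5, 41.1, 122.4]
tcp_rot: [0.0, 1.0, -0.0, -0.0]
force: [0.0, 0.8, -0.0]
width: 29.0
gripper_force: 30.0
```

Call:
move_arm(plan="0.05 0 0 0.03 0 0 0; 0.05 0 0 0.01 0 0 0; 0.05 0 0 0 0 0 0")

```text
time_s: 25.92
tool_pos: [563.8, 41.2, 121.4]
tcp_rot: [0.0, 1.0, 0.0, 0.001]
force: [-0.0, 0.3, -0.4]
width: 28.4
gripper_force: 30.0
```

Call:
move_arm(plan="0.05 0 0 0.02 0 0 0; 0.05 0 0 0 0 0 0; 0.5 0 0 0 0 0 0; 0.5 0 0 0 0 0 0; 0.5 0 0 0 0 0 0")

```text
time_s: 26.55
tool_pos: [563.4, 41.1, 119.6]
tcp_rot: [0.0, 1.0, -0.0, -0.0]
force: [0.3, -0.3, 0.5]
width: 46.9
gripper_force: 0.0
```

Call:
move_arm(plan="0.5 0 0 -0.5 0 0 0; 0.5 0 0 -1 0 0 0; 0.5 0 0 -1 0 0 0; 0.5 0 0 0 0 0 0; 0.5 0 0 0 0 0 0")

```text
time_s: 27.18
tool_pos: [563.2, 41.2, 244.2]
tcp_rot: [-0.0, 1.0, 0.0, -0.0]
force: [0.3, 0.5, -1.0]
width: 47.1
gripper_force: 0.0
```

```bash
python3 - <<'E'
from h import *
p=optics.get_image("wrist"); print(read_state()["tool_pos"]); tops(p,40,(564,42),30,8); tops(p,40,(564,42),30,45)
E
```

```text
[563.02574426  41.1790669  243.73459089]
n 1103 top 74.0 circle [564.1  40.2] 10.5 box [563.7  39.9] [19. 19.] mean [563.   40.3]
n 1103 top 74.0 circle [563.9  40.2] 14.5 box [561.4  40.3] [23. 27.] mean [559.9  40.3]
```

Call:
move_arm(plan="0.85 0.47 -0.82 0 0 0 0; 0.85 0.47 -0.82 0 0 0 0; 0.85 0.47 -0.82 0 0 0 0; 0.85 0.47 -0.82 0 0 0 0; 0.85 0.47 -0.82 0 0 0 0")

```text
time_s: 27.85
tool_pos: [444.6, -164.9, 243.7]
tcp_rot: [0.0, 1.0, 0.0, -0.001]
force: [-0.5, -0.5, 0.7]
width: 79.9
gripper_force: 0.0
```

Call:
move_arm(plan="0.85 0.47 -0.82 0 0 0 0; 0.85 0.47 -0.82 0 0 0 0; 0.85 0 0 0 0 0 0; 0.85 0 0 0 0 0 0")

```text
time_s: 28.35
tool_pos: [398.9, -245.4, 244.0]
tcp_rot: [0.0, 1.0, 0.0, -0.001]
force: [0.3, 0.5, -0.1]
width: 80.0
gripper_force: 0.0
```

```bash
python3 - <<'E'
from h import *
p=optics.get_image("wrist"); print(read_state()["tool_pos"]); tops(p,20,(426,-248),45,8); tops(p,20,(426,-248),45,35)
E
```

```text
[ 399.16482591 -245.10735837  244.09934576]
n 3015 top 60.1 circle [ 426.2 -247.7] 22.9 box [ 426.3 -247.9] [37. 38.] mean [ 426.  -247.9]
n 3015 top 60.1 circle [ 428.  -245.9] 27.7 box [ 423.6 -247.9] [43. 45.] mean [ 421.5 -247.8]
```

Call:
move_arm(plan="0.85 -0.54 -0.05 0.2 0 0 0; 0.85 0 0 0.7 0 0 0; 0.85 0 0 0.9 0 0 0; 0.85 0 0 0.6 0 0 0; 0.85 0 0 0.22 0 0 0")

```text
time_s: 29.02
tool_pos: [425.7, -247.3, 112.0]
tcp_rot: [-0.001, 1.0, 0.0, -0.001]
force: [0.3, -1.0, 0.4]
width: 79.9
gripper_force: 0.0
```

Call:
move_arm(plan="0.85 0 0 0 0 0 0; 0.2 0 0 0 0 0 0; 0.2 0 0 0 0 0 0; 0.2 0 0 0 0 0 0; 0.2 0 0 0 0 0 0")

```text
time_s: 29.65
tool_pos: [426.2, -248.3, 114.2]
tcp_rot: [0.0, 1.0, -0.0, 0.0]
force: [-0.8, 1.6, 8.5]
width: 50.4
gripper_force: 30.0
```

Call:
move_arm(plan="0.2 0 0 -0.5 0 0 0; 0.2 0 0 -1 0 0 0; 0.2 0 0 -1 0 0 0; 0.2 -0.29 0.6 0 0 0 0; 0.2 -0.29 0.85 0 0 0 0")

```text
time_s: 30.28
tool_pos: [455.2, -175.6, 239.4]
tcp_rot: [0.001, 1.0, -0.0, 0.001]
force: [0.7, -0.1, -1.2]
width: 50.2
gripper_force: 30.0
```

Call:
move_arm(plan="0.2 -0.29 0.9 0 0 0 0; 0.2 -0.29 0.9 0 0 0 0; 0.2 -0.29 0.9 0 0 0 0; 0.2 -0.29 0.9 0 0 0 0; 0.2 -0.29 0.9 0 0 0 0")

```text
time_s: 30.9
tool_pos: [527.7, 50.6, 238.8]
tcp_rot: [0.0, 1.0, 0.0, 0.0]
force: [0.5, -0.5, -1.1]
width: 50.4
gripper_force: 30.0
```

Call:
move_arm(plan="0.2 -0.29 0.9 0 0 0 0; 0.2 -0.29 0.6 0 0 0 0; 0.2 0 0 0 0 0 0; 0.2 0 0 0 0 0 0")

```text
time_s: 31.4
tool_pos: [556.2, 123.4, 238.5]
tcp_rot: [0.0, 1.0, -0.0, -0.0]
force: [-1.0, -0.3, -2.1]
width: 50.1
gripper_force: 30.0
```

```bash
python3 - <<'E'
from h import *
p=optics.get_image("wrist"); t=np.array(read_state()["tool_pos"]); held(p,t,150,10); tops(p,30,(559.5,142),45,4,60); tops(p,60,(564,42),30,8)
cv2.imwrite("pics/w5.png",p["pixels"])
E
```

```text
tcp [556.2 123.  238.6] top 184.1 frontx top 536.7 all 531.6
n 2976 top 46.8 circle [560.2 142.3] 32.6 box [555.  143.4] [52. 59.] mean [550. 148.]
n 694 top 74.1 circle [563.6  40.4] 10.4 box [563.6  40.7] [19. 19.] mean [562.9  41.3]
```

View pics/w5.png

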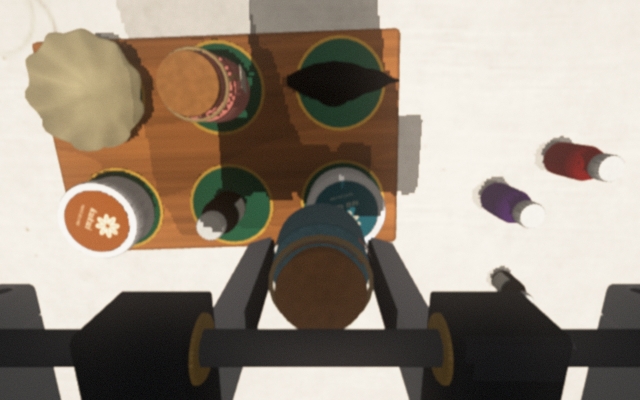

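The blue jar is held upright at (322,265), and the teal tin is ahead and right of it at (345,205). The bottle (220,205), copper tin (110,215) and pink jar (205,85) are all on their pads. I lower the blue jar onto the teal lid.

Call:
move_arm(plan="0.2 -0.07 0.37 0 0 0 0; 0.2 0 0 0.7 0 0 0; 0.2 0 0 0.6 0 0 0; 0.2 0 0 0.19 0 0 0; 0.2 0 0 0 0 0 0")

```text
time_s: 32.08
tool_pos: [560.1, 142.8, 164.3]
tcp_rot: [0.0, 1.0, -0.0, -0.0]
force: [0.5, 0.3, -0.7]
width: 50.4
gripper_force: 30.0
```

Call:
move_arm(plan="0.2 0 0 0.02 0 0 0; 0.2 0 0 0.02 0 0 0; 0.2 0 0 0 0 0 0")

```text
time_s: 32.45
tool_pos: [560.1, 142.7, 162.6]
tcp_rot: [0.0, 1.0, 0.0, 0.0]
force: [0.3, -0.5, -1.7]
width: 50.3
gripper_force: 30.0
```

Call:
move_arm(plan="0.2 0 -0.01 0.02 0 0 0; 0.2 0 0 0.01 0 0 0; 0.2 0 0 0 0 0 0")

```text
time_s: 32.83
tool_pos: [560.0, 142.1, 160.7]
tcp_rot: [0.0, 1.0, -0.0, 0.0]
force: [-0.8, -0.4, 0.9]
width: 50.4
gripper_force: 30.0
```

Call:
move_arm(plan="0.68 0 0 0 0 0 0; 0.68 0 0 0 0 0 0; 0.68 0 0 0 0 0 0; 0.68 0 0 -0.3 0 0 0; 0.68 0 0 -0.7 0 0 0")

```text
time_s: 33.45
tool_pos: [559.5, 141.9, 211.1]
tcp_rot: [0.0, 1.0, -0.0, -0.001]
force: [0.6, 0.2, -0.2]
width: 63.9
gripper_force: 0.0
```

Call:
move_arm(plan="0.68 0 0 -1 0 0 0; 0.68 0 -0.8 -0.5 0 0 0; 0.68 0 -0.8 0 0 0 0; 0.68 0 0 0 0 0 0; 0.68 0 0 0 0 0 0")

```text
time_s: 34.08
tool_pos: [560.0, 62.6, 286.3]
tcp_rot: [0.0, 1.0, 0.0, 0.0]
force: [0.6, -0.2, 0.1]
width: 64.2
gripper_force: 0.0
```

```bash
python3 - <<'E'
from h import *
s=read_state(); print(s["tool_pos"],s["force"],s["time_s"])
p=optics.get_image("wrist"); pads(p)
for n,z,c,rr,b,zt in(("blue",60,(560,142),45,8,None),("tealfront",30,(560,142),45,4,50),("copper",30,(567,-58),45,4,60),("pink",50,(463.5,38.5),45,8,None),("bottle",40,(564,42),30,8,None),("dish",20,(466,-58),60,30,None),("bird",20,(460,142),60,45,None)):
    print(n); tops(p,z,c,rr,b,zt)
cv2.imwrite("pics/w6.png",p["pixels"])
q=optics.get_image("side"); cv2.imwrite("pics/s6.png",cv2.resize(q["pixels"][150:320,240:420],None,fx=3.5,fy=3.5,interpolation=2))
E
```

```text
[559.99438699  62.58443211 286.26307771] [ 0.59616079 -0.24076825  0.06794459] 34.075
pad 916 px [403.  57.] [437.1 139.2  11.9] [436.8 139.2  11.7] [21. 60.  5.]
pad 406 px [316. 105.] [471.7  51.9  11.6] [480.5  57.2  11.7] [50. 40.  5.]
pad 979 px [402. 105.] [479.6 139.2  11.7] [480.5 140.8  11.7] [26. 64.  5.]
pad 1222 px [304. 198.] [575.3  41.6  11.9] [573.6  44.8  11.7] [44. 66.  5.]
blue
n 3476 top 106.5 circle [560.3 141.5] 22.8 box [560.2 140.6] [38. 37.] mean [560.  140.6]
tealfront
n 1078 top 47.2 circle [560.  141.9] 32.5 box [558.2 140.6] [60. 60.] mean [547.9 133.2]
copper
n 3817 top 46.8 circle [567.9 -59.9] 32.9 box [567.5 -59.2] [60. 61.] mean [567.  -59.2]
pink
n 3081 top 86.1 circle [464.6  38.2] 20.1 box [464.9  38.3] [37. 37.] mean [464.5  38.4]
bottle
n 830 top 74.1 circle [563.8  40.2] 10.5 box [563.5  40.5] [19. 19.] mean [563.   40.4]
dish
n 5819 top 33.6 circle [466.5 -61.8] 46.2 box [467.1 -61.6] [85. 85.] mean [465.2 -64.8]
bird
n 2255 top 61.7 circle [460.8 137.6] 40.1 box [460.4 135.1] [27. 72.] mean [460.7 133.3]
```

View pics/w6.png

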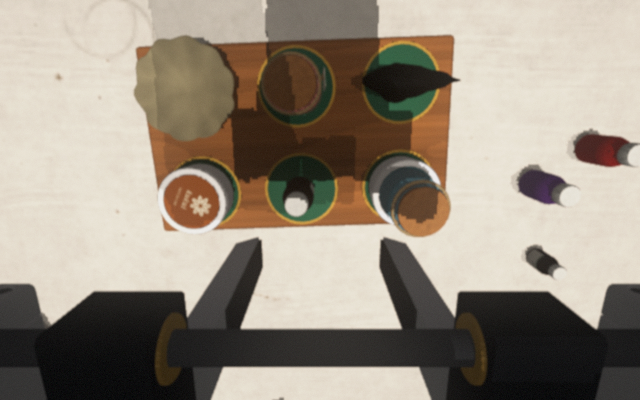

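View pics/s6.png

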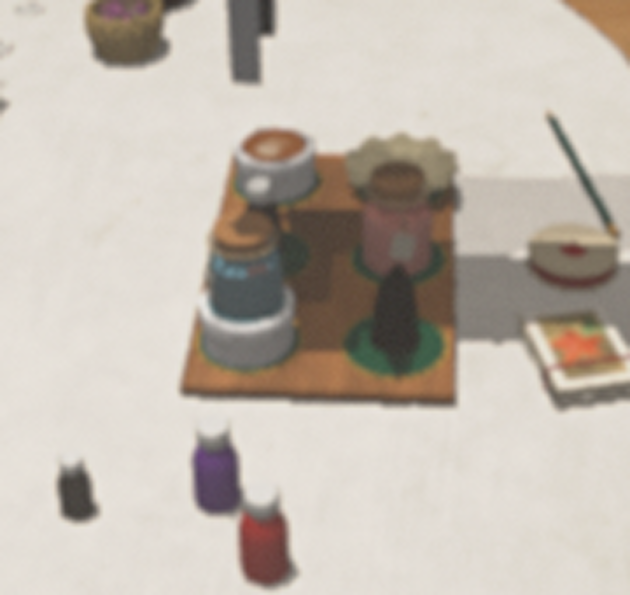

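Both views show every item upright on its pad. The blue jar is centred on the teal lid at (415,205), the copper tin is at (195,200), the bottle (297,195) and the pink jar (292,82). The bird and dish are where they were, and the gripper is clear of everything. All measured centres are within about 2 mm of their targets, so I hand it in.

```bash
python3 -c "
from h import *
print(r.job_done())"
```

```text
the job is handed in; nothing more can be done
None
```

The bath gift display is set out as asked and handed in at about 34 s, with all five items upright and measured within about 2 mm of their places, and the bird and dish left standing.

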